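# Fasten the hasp of the pale wine crate

### The arm

A 7-joint arm with a two-finger parallel gripper is mounted at the origin on the work surface. World frame = base frame: x ahead of the robot, y to its left, z up, the work surface at z = 0. Lengths are in m, angles in rad, forces in N, time in s.
With the tool pointing down it reaches from about 0.425 to 0.925 m from the base axis. Payload 6.8 kg.
Tool frame: the origin (TCP) lies midway between the tips of the shut fingers; the grasp point (between the pads) lies 19 mm behind it; z points along the fingers, y is the line along which they close (so a half turn about z gives the same grasp; the last joint's range is limited). The gripper opens to 85 mm and grips with 20 to 120 N. Pads are 22 mm wide; open, the fingers measure 114 mm over their backs; the gripper's body (76 mm by 85 mm) begins 54 mm behind the grasp point. The pads swing forward as they close: fully open they stand 13 mm farther back than shut.
Start: joints at [-1.236, 0.477, 0.022, 1.555, -0.011, 1.109, -0.083], TCP at [0.289, 0.61, 0.231] pointing down, gripper open.
Joint ranges: [-2.96, 2.96], [-0.34, 2.1], [-1.41, 1.46], [0.24, 2.44], [-1.37, 4.51], [0.17, 1.92], [-2.96, 2.96]. Speed limits (rad/s): [2.39, 2.39, 3.14, 3.14, 3.14, 3.14, 3.14].

### API

Orientations are given as a rotation vector (axis times angle).
In Python, from bench import r gives the robot as it stands. The module is installed in compiled form; this text tells all that it offers.
- The arm moves only by the tool apply_moves, never from a script. Its argument "rows" is a list of rows, each a list of 6 numbers: the shift along the tool's x, y, z scaled (see below), then the turn, a rotation vector about the tool's x, y, z scaled (see below). A call has 1 to 5 rows; each row is the pose to reach, as a shift and turn from the pose commanded when the call began, along the tool's axes at that moment; what a row does not reach only later rows make up. The controller multiplies each number of a shift by 0.25 m and each number of a turn by 90 degrees. A row lasts 1/8 s, in which the tool goes at most 62.5 mm and 10.7 degrees, less where a joint would pass 70% of its speed; a pose out of reach is approached as far as the arm can. A call with a number of a shift or a turn outside -1 to 1 is refused whole. A call with a gripper value outside its range is refused whole. "claw" is the opening, from 0 (shut) to 1 (fully open), set as the call begins (left out, the last holds). The fingers move at their own pace and stop on an object; "newtons" is the grip in N (left out, the last holds). Time passes only in rows, so rows that repeat a pose let the fingers close. It gives the time, the measured TCP pose, the force, the opening and the grip force at its end, in the units of the state.
- r.get_obs(): the state, without advancing time (a new reading comes with each control period).
- r.grab_frame(name): name is "side" or "top" or "wrist"; returns a dict with "pixels" (420x560x3 uint8, red, green, blue), "intrinsics" (3x3 intrinsics, pixels), "dist" ([k1, k2, p1, p2, k3] as OpenCV has them; the pictures are not rectified), "eye" and "attitude" of the camera in the world. Camera axes: x right, y up, looking along -z (the intrinsics and any distortion apply to the point x, -y, -z); pixel columns grow to the right and rows downward; lengths in m; the calibration is good to about 2 mm. A picture is of the moment at which its call begins. There is no depth.
- r.hand_in(): hands the job in; it is judged then, once.
Trained networks look in a picture, given as the dict that the camera call returned (one of the last four; its "shot" number tells which), for a name from the list of things; names that differ only in an ending like _2 or _b are one class to them, and where a whole thing is asked for, a point or a joint stands for the part that bears it (a point fixed in the world has none). Each returns a list of dicts, best first, with "conf" (0 to 1); they miss things now and then, are a little off and sometimes report something else, mostly with a low value. They report only what shows in the picture. A call takes as long as a camera call.
- r.search_frame(picture, thing): "rect" ([left, top, width, height] in pixels, round what is visible of it).
- r.outline_of(picture, thing): "pixels" (420x560 bool, what is visible of it) and "rect" ([left, top, width, height] in pixels, round what is visible of it).
- r.landmark_of(picture, thing): "point" ([column, row] in pixels: a listed point, or the origin of a listed thing).
The state is a dict: "clock": time; "joints": joint angles; "qvel": joint speeds; "tau": joint torques, N m; "tcp_pos": TCP position; "orientation": TCP orientation; "contact_force": force on the tool from outside, world axes, zero at the start; "moment": the same for the moment, N m; "grip_width": finger opening in m; "gripper_force": force on a finger pad.
Only numpy, scipy, OpenCV 4.12 (cv2) and the standard library are available. Lean on these libraries where they do the work, as an engineer would, in place of code of your own. Each camera call takes 0.05 s, during which the arm holds its last target. There are 200 camera calls.

### The job

The pale wooden wine crate is packed: swing its steel hasp over the brass staple on top until the strap lies flat, and let go. Leave the hasp of the blue crate as it stands.

Things in the scene. Friction and masses are not known exactly. Their poses are not given: they have to be found in the camera images.
- crate: Pale wooden crate, fixed, 360 long (x), 210 wide, 120 high; the blue one is alike. Origin: centre of underside; x points away from the robot at yaw 0 (crates are turned up to 1 rad), z up. Flat top: near board to x = -58 mm, then the shut lid. Hasp hinge line on the lid: x = -30, z = 125, along y. Catch: brass staple on the near board, centred x = -100, y = 0; 22 mm long in x, 6 wide, 19 high.
- hasp (a joint): Angle (rad) of the pale crate's hasp, a flat steel strap 120 mm long from the hinge, 40 wide, 5 thick. 0: flat on the near board, its top at z = 127.5 mm, staple through its slot; 1.57: upright; more: leaning back over the lid (stop 2.4). Starts at 1.1 to 2.0. Stiff hinge: it stays where left; a push of 1 to 3 N near its end turns it.
- hasp_end (a point): Middle of the solid end plate (32 x 40 x 5 mm) of the pale crate's hasp, 105 mm from the hinge line; the tip is 15 mm further. Turns with the strap: x from tip towards hinge, y along the hinge line. The slot (14 mm wide) runs from 53 to 88 mm from the hinge.
- blue_hasp_end (a point): The same point on the blue crate's hasp, to be left alone. It too stands up, 1.1 to 2.0 rad from flat, its tip at most 245 mm above the worktop. The crates stand one left and one right of the middle, in either order.

How it is judged:
By the outcome, as a careful person would: the job done as asked, in the order asked, and still so for the second after the job is handed in, with the robot touching nothing.
It also fails if it takes over 35 s, if anything falls off the work surface, if the arm or the gripper's body presses on something with over 40 N, if the wrist force passes 120 N, or if a joint passes its speed limit or range.

## Working session

There is one attempt and no reset: what is moved stays moved. The work goes in short steps, Python scripts to look and compute and a tool call to move; the robot and the scene stay as the last step left them, time stands still between calls to the robot, and variables do not carry over. Pictures are saved under pics/ and viewed, at most 10 in all, crops included, and the job is handed in when it is done.

Besides the shell and the picture viewer there is one more tool, called after "Call:" by a JSON object that holds its "fn" and its "kwargs", one argument or row to a line. apply_moves: Moves the arm, as the interface text tells. Its arguments: {"type":"object","properties":{"rows":{"type":"array","items":{"type":"array","items":{"type":"number"}}},"claw":{"type":"number"},"newtons":{"type":"number"}},"required":["rows"]}

```bash
mkdir -p pics; cat > h.py <<'E'
import numpy as np, cv2
from scipy.spatial.transform import Rotation as R
from scipy.optimize import least_squares
from bench import r
def cam(f):
    A=np.array(f["attitude"],float)
    if A.shape!=(3,3): A=R.from_rotvec(A).as_matrix() if A.size==3 else R.from_quat(A).as_matrix()
    return np.array(f["eye"]),A@np.diag([1,-1,-1]),np.array(f["intrinsics"]),np.array(f["dist"])
def proj(f,P):
    e,A,K,d=cam(f); P=np.atleast_2d(P); q=(P-e)@A
    return cv2.projectPoints(q.reshape(-1,1,3),np.zeros(3),np.zeros(3),K,d)[0].reshape(-1,2)
def ray(f,p):
    e,A,K,d=cam(f); u=cv2.undistortPoints(np.array(p,float).reshape(1,1,2),K,d).ravel()
    v=A@np.array([u[0],u[1],1]); return e,v/np.linalg.norm(v)
def onz(f,p,z):
    e,v=ray(f,p); return e+v*(z-e[2])/v[2]
def tri(L):
    M=0;b=0
    for f,p in L:
        e,v=ray(f,p);N=np.eye(3)-np.outer(v,v);M=M+N;b=b+N@e
    return np.linalg.solve(M,b)
def save(f,n): cv2.imwrite("pics/"+n,f["pixels"][...,::-1])
E
python3 - <<'E'
from h import *
o=r.get_obs();print(o["clock"],o["tcp_pos"],o["orientation"])
D={}
for n in("side","top"):
    f=r.grab_frame(n);D[n]=f;save(f,n+".png");print(n,f["eye"],np.shape(f["attitude"]))
    for t in("crate","hasp_end","blue_hasp_end"):
        print(t,[(np.round(k["point"],1),round(k["conf"],2)) for k in r.landmark_of(f,t)][:3])
    for t in("crate","hasp"):
        print(t,[(np.round(k["rect"]),round(k["conf"],2)) for k in r.search_frame(f,t)][:3])
import pickle;pickle.dump(D,open("d.pkl","wb"))
a=cv2.hconcat([cv2.imread("pics/side.png"),cv2.imread("pics/top.png")])
E
```

```text
0.0 [0.28894595 0.60937804 0.23031765] [-6.89717251e-01 -3.06466073e+00  2.83464044e-03]
side [ 0.11309494 -0.62798699  0.81411473] (3,)
crate [(array([243. , 193.3]), 0.64)]
hasp_end [(array([212.7, 135.4]), 0.49)]
blue_hasp_end [(array([335.8, 246.2]), 0.68)]
crate []
hasp [(array([211., 134.,  22.,  30.]), 0.43)]
top [ 0.36584061 -0.03163951  1.61980504] (3,)
crate [(array([192. , 192.1]), 0.62)]
hasp_end [(array([176.3, 201.7]), 0.58), (array([193.7, 193.8]), 0.28)]
blue_hasp_end []
crate [(array([139., 123.,  97., 130.]), 0.6)]
hasp [(array([170., 194.,  18.,  15.]), 0.58), (array([343., 199.,  15.,  14.]), 0.54)]
```

View pics/side.png

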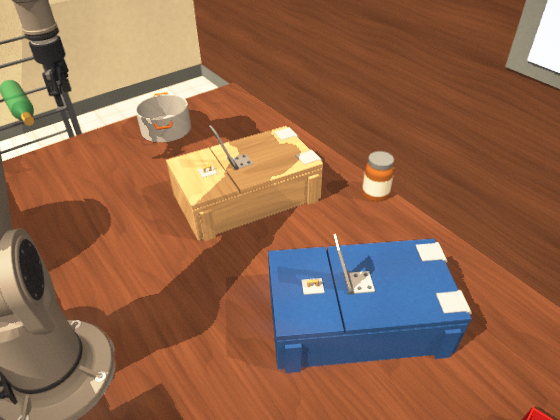

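View pics/top.png

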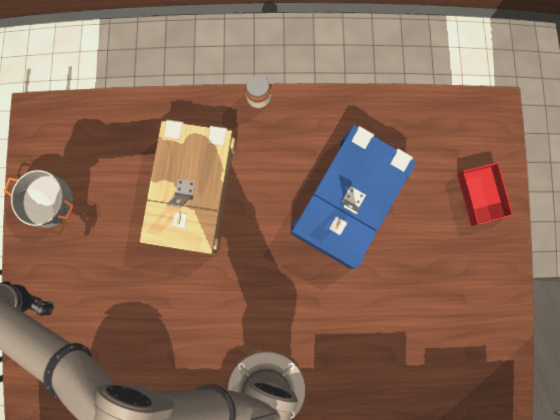

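The side view shows the pale crate on the left, with its staple at (207,170) and the hasp tip at about (212,128). In the top view the staple is at (180,220) and the hinge plate at (184,187). The blue crate is on the right. Next I fit the crate pose and hasp angle.

```bash
cat >> h.py <<'E'
def crate(p,L):
    c,s=np.cos(p[2]),np.sin(p[2]);L=np.atleast_2d(L)
    return np.c_[p[0]+c*L[:,0]-s*L[:,1],p[1]+s*L[:,0]+c*L[:,1],L[:,2]]
def hasp(p,d,y=0,off=0): # point at d from the hinge
    a=p[3];return crate(p,[-.03-d*np.cos(a)+off*np.sin(a),y,.125+d*np.sin(a)+off*np.cos(a)])
E
python3 - <<'E'
from h import *
import pickle
D=pickle.load(open("d.pkl","rb"))
T,S=D["top"],D["side"]
C=lambda x,y,z=.12:[x,y,z]
obs=[(T,(163,122),C(.18,.105)),(T,(233,129),C(.18,-.105)),(T,(212,253),C(-.18,-.105)),(T,(141,242),C(-.18,.105)),
(T,(180,220),C(-.1,0,.13)),(S,(207,170),C(-.1,0,.13)),(S,(168,163),C(-.18,.105)),(S,(290,130),C(.18,.105)),(S,(321,165),C(.18,-.105)),(S,(190,206),C(-.18,-.105)),]
he=[(T,(176.3,201.7)),(S,(212.7,135.4))]
def res(p):
    o=[(proj(f,crate(p,L))[0]-q) for f,q,L in obs]+[proj(f,hasp(p,.105))[0]-q for f,q in he]
    return np.ravel(o)
s=least_squares(res,[.6,.3,0,1.4],loss="soft_l1");p=s.x
print(p);print(np.round(res(p).reshape(-1,2),1))
print("end",hasp(p,.105),"tri",tri(he),"tip",hasp(p,.12),"staple",crate(p,[-.1,0,.13]))
np.save("p.npy",p)
for f,n in((T,"t"),(S,"s")):
    im=f["pixels"][...,::-1].copy()
    for L in[C(x,y) for x in(-.18,.18) for y in(-.105,.105)]+[C(-.1,0,.139)]:
        cv2.circle(im,tuple(int(v) for v in proj(f,crate(p,L))[0]),1,(0,0,255),-1)
    for d in(0,.053,.088,.12):
      for y in (-.02,.02): cv2.circle(im,tuple(int(v) for v in proj(f,hasp(p,d,y))[0]),1,(0,255,0),-1)
    x,y=(120,100) if n=="t" else (150,100)
    cv2.imwrite(f"pics/o{n}.png",cv2.resize(im[y:y+160,x:x+180],None,fx=2.2,fy=3.5))
a=cv2.hconcat([cv2.imread("pics/ot.png"),cv2.imread("pics/os.png")]);cv2.imwrite("pics/o.png",a)
E
```

```text
[ 0.6010765   0.21884507 -0.16802846  1.16821478]
[[ 0.4 -1.5]
 [ 0.8  1.8]
 [ 0.7  1.1]
 [-0.3  0.1]
 [ 0.6 -0. ]
 [-0.  -1.1]
 [-2.5 -3.6]
 [-3.3 -4.5]
 [ 2.7 -1.5]
 [ 0.4 -0.3]
 [ 0.1  4.5]
 [ 0.9 -0.5]]
end [[0.53093993 0.23074219 0.22160553]] tri [0.53757137 0.23469151 0.21674563] tip [[0.52514577 0.23172504 0.23540632]] staple [[0.50248486 0.23556896 0.13      ]]
```

View pics/o.png

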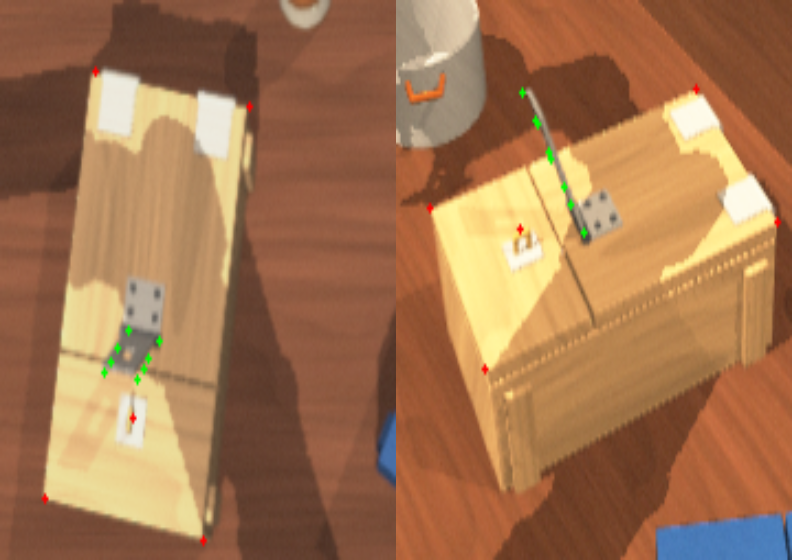

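The overlay shows the crate fit is good to a few mm, and the hasp angle is about 1.2 rad, possibly a little more. I'll shut the fingers, come down behind the strap and sweep it over.

```bash
cat >> h.py <<'E'
def rows(targets): # targets in crate axes: x,y,z of TCP
    p=np.load("p.npy");o=r.get_obs();Q=R.from_rotvec(o["orientation"])
    ax=np.array([-np.cos(p[2]),-np.sin(p[2]),0]);az=np.array([0,0,-1.]);G=R.from_matrix(np.c_[ax,np.cross(az,ax),az])
    print(o["clock"],o["tcp_pos"],o["contact_force"].round(1) if hasattr(o["contact_force"],"round") else o["contact_force"])
    for t in targets:
        d=Q.inv().apply(crate(p,t)[0]-o["tcp_pos"])/.25; w=(Q.inv()*G).as_rotvec()/(np.pi/2)
        print(t,np.round(np.r_[d,w],3).tolist())
E
python3 -c "
from h import *
rows([[-.15,.15,.32],[-.02,0,.32],[-.025,0,.21]])"
```

```text
0.6 [0.28919266 0.60990924 0.23130283] [ 0.4 -1.2  0.3]
[-0.15, 0.15, 0.32] [-1.057, -0.464, -0.355, -0.0, -0.0, -0.175]
[-0.02, 0, 0.32] [-1.72, -0.901, -0.355, -0.0, -0.0, -0.175]
[-0.025, 0, 0.21] [-1.701, -0.906, 0.085, -0.0, -0.0, -0.175]
```

Call:
{"fn": "apply_moves", "kwargs": {
  "rows": [
    [0, 0, -0.25, 0, 0, -0.1],
    [-0.3, -0.12, -0.36, 0, 0, -0.175],
    [-0.55, -0.24, -0.36, 0, 0, -0.175],
    [-0.75, -0.35, -0.36, 0, 0, -0.175],
    [-0.95, -0.45, -0.36, 0, 0, -0.175]
  ],
  "claw": 0
}}

```text
clock: 1.23
tcp_pos: [0.4466, 0.4179, 0.3217]
orientation: [0.263, 3.13, 0.001]
contact_force: [0.2, 0.6, -0.7]
grip_width: 0.0003
gripper_force: 0.0
```

```bash
python3 -c "
from h import *
rows([[-.02,0,.32],[-.025,0,.21]])"
```

```text
1.225 [0.44662833 0.41787443 0.3216912 ] [ 0.2  0.6 -0.7]
[-0.02, 0, 0.32] [-0.662, -0.682, 0.007, 0.001, 0.0, 0.0]
[-0.025, 0, 0.21] [-0.642, -0.682, 0.447, 0.001, 0.0, 0.0]
```

Call:
{"fn": "apply_moves", "kwargs": {
  "rows": [
    [-0.2, -0.2, 0, 0, 0, 0],
    [-0.36, -0.37, 0, 0, 0, 0],
    [-0.52, -0.54, 0, 0, 0, 0],
    [-0.66, -0.68, 0, 0, 0, 0],
    [-0.66, -0.68, 0, 0, 0, 0]
  ]
}}

```text
clock: 1.85
tcp_pos: [0.5823, 0.2187, 0.3213]
orientation: [0.277, 3.128, -0.003]
contact_force: [-0.2, 0.0, 0.9]
grip_width: 0.0001
gripper_force: 0.0
```

```bash
python3 - <<'E'
from h import *
rows([[-.02,0,.32],[-.025,0,.21]])
p=np.load("p.npy")
for n in("side","wrist"):
    f=r.grab_frame(n)
    for t in("hasp_end","crate"):
        print(n,t,[(np.round(k["point"],1),round(k["conf"],2)) for k in r.landmark_of(f,t)][:2])
    print(proj(f,hasp(p,.105)))
    save(f,n+"2.png")
a=cv2.imread("pics/side2.png")[60:240,120:360];b=cv2.imread("pics/wrist2.png")
cv2.imwrite("pics/b.png",cv2.hconcat([cv2.resize(a,(400,300)),cv2.resize(b,(400,300))]))
E
```

```text
1.85 [0.58231297 0.21871673 0.32134459] [-0.2  0.   0.9]
[-0.02, 0, 0.32] [0.006, 0.013, 0.005, -0.001, 0.001, -0.006]
[-0.025, 0, 0.21] [0.027, 0.014, 0.445, -0.001, 0.001, -0.006]
side hasp_end [(array([214.8, 130.4]), 0.52)]
side crate [(array([246.5, 196.2]), 0.88)]
[[213.63970436 134.86153192]]
wrist hasp_end [(array([278.7, 158.9]), 0.86)]
wrist crate [(array([281.2, 183.8]), 0.59)]
[[274.29283276 150.66076197]]
```

View pics/b.png

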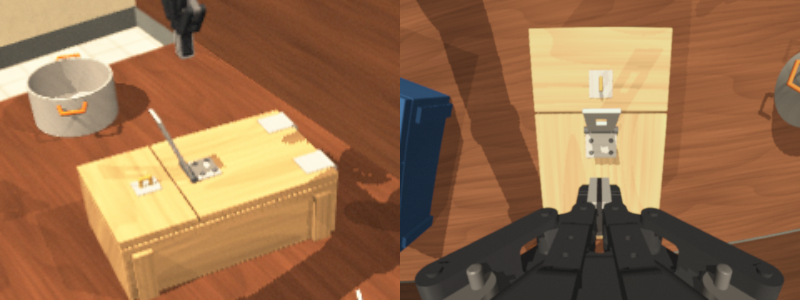

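The side view (left half) shows the strap leaning towards the staple. In the wrist view the strap is at column ~601, in line with the shut fingers at ~598, and the fingers are clear behind it. Descending behind the strap.

Call:
{"fn": "apply_moves", "kwargs": {
  "rows": [
    [0, 0.01, 0.15, 0, 0, 0],
    [0, 0.01, 0.3, 0, 0, 0],
    [0, 0.01, 0.45, 0, 0, 0],
    [0, 0.01, 0.45, 0, 0, 0]
  ]
}}

```text
clock: 2.65
tcp_pos: [0.5777, 0.2272, 0.2059]
orientation: [-0.26, -3.125, 0.005]
contact_force: [-0.2, -0.3, 0.1]
grip_width: -0.0001
gripper_force: 0.0
```

```bash
python3 - <<'E'
from h import *
T=[]
for a,d in((1.25,.105),(1.1,.105),(.95,.105),(.8,.106),(.65,.108),(.5,.11),(.35,.113),(.2,.115),(.1,.117),(0,.117)):
    T.append(np.round([-.03-d*np.cos(a)+.0025*np.sin(a)+.011,0,.125+d*np.sin(a)+.0025*np.cos(a)],4).tolist())
rows(T)
E
```

```text
2.65 [0.57766993 0.22717193 0.2059455 ] [-0.2 -0.3  0.1]
[-0.0497, 0.0, 0.2254] [0.101, -0.017, -0.077, -0.002, -0.003, 0.001]
[-0.0644, 0.0, 0.2197] [0.16, -0.017, -0.054, -0.002, -0.003, 0.001]
[-0.078, 0.0, 0.2119] [0.214, -0.017, -0.023, -0.002, -0.003, 0.001]
[-0.0911, 0.0, 0.2028] [0.266, -0.017, 0.014, -0.002, -0.003, 0.001]
[-0.1035, 0.0, 0.1924] [0.316, -0.016, 0.056, -0.002, -0.003, 0.001]
[-0.1143, 0.0, 0.1799] [0.359, -0.016, 0.106, -0.002, -0.003, 0.001]
[-0.1243, 0.0, 0.1661] [0.399, -0.016, 0.161, -0.002, -0.003, 0.001]
[-0.1312, 0.0, 0.1503] [0.426, -0.016, 0.225, -0.002, -0.003, 0.001]
[-0.1352, 0.0, 0.1392] [0.442, -0.015, 0.269, -0.002, -0.003, 0.001]
[-0.136, 0.0, 0.1275] [0.445, -0.015, 0.316, -0.002, -0.003, 0.001]
```

Call:
{"fn": "apply_moves", "kwargs": {
  "rows": [
    [0.08, -0.015, -0.06, 0, 0, 0],
    [0.12, -0.015, -0.065, 0, 0, 0],
    [0.16, -0.015, -0.055, 0, 0, 0],
    [0.19, -0.015, -0.04, 0, 0, 0],
    [0.215, -0.015, -0.025, 0, 0, 0]
  ]
}}

```text
clock: 3.28
tcp_pos: [0.5261, 0.2323, 0.2146]
orientation: [-0.263, -3.13, 0.0]
contact_force: [0.4, -0.4, 0.7]
grip_width: -0.0001
gripper_force: 0.5
```

```bash
python3 - <<'E'
from h import *
T=[]
for a,d in((.95,.105),(.8,.106),(.65,.108),(.5,.11),(.35,.113),(.2,.115),(.1,.117),(0,.117)):
    T.append(np.round([-.03-d*np.cos(a)+.0025*np.sin(a)+.011,0,.125+d*np.sin(a)+.0025*np.cos(a)],4).tolist())
rows(T)
f=r.grab_frame("side");g=r.grab_frame("wrist")
cv2.imwrite("pics/c.png",cv2.hconcat([cv2.resize(f["pixels"][80:230,120:320,::-1],(400,300)),cv2.resize(g["pixels"][...,::-1],(400,300))]))
E
```

```text
3.275 [0.52610638 0.2323163  0.2145619 ] [ 0.4 -0.4  0.7]
[-0.078, 0.0, 0.2119] [0.007, -0.003, 0.011, -0.0, -0.0, 0.0]
[-0.0911, 0.0, 0.2028] [0.06, -0.003, 0.047, -0.0, -0.0, 0.0]
[-0.1035, 0.0, 0.1924] [0.109, -0.003, 0.089, -0.0, -0.0, 0.0]
[-0.1143, 0.0, 0.1799] [0.153, -0.003, 0.139, -0.0, -0.0, 0.0]
[-0.1243, 0.0, 0.1661] [0.193, -0.003, 0.194, -0.0, -0.0, 0.0]
[-0.1312, 0.0, 0.1503] [0.22, -0.003, 0.257, -0.0, -0.0, 0.0]
[-0.1352, 0.0, 0.1392] [0.236, -0.003, 0.301, -0.0, -0.0, 0.0]
[-0.136, 0.0, 0.1275] [0.239, -0.003, 0.348, -0.0, -0.0, 0.0]
```

View pics/c.png

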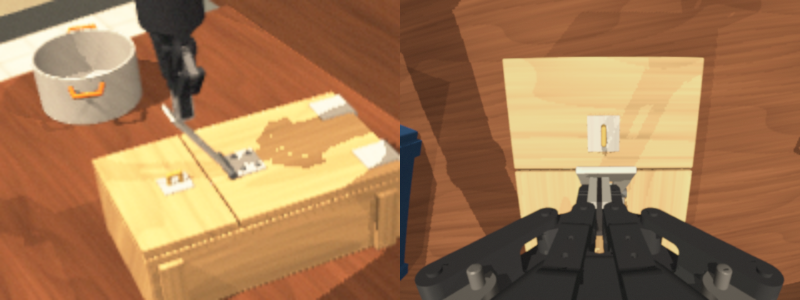

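The fingers (side crop about (180,110)) are pushing the strap near its end, and it now leans at about 0.9 rad. Continuing along the arc.

Call:
{"fn": "apply_moves", "kwargs": {
  "rows": [
    [0.06, 0, 0.047, 0, 0, 0],
    [0.105, 0, 0.09, 0, 0, 0],
    [0.145, 0, 0.14, 0, 0, 0],
    [0.18, 0, 0.195, 0, 0, 0],
    [0.205, 0, 0.24, 0, 0, 0]
  ]
}}

```text
clock: 4.0
tcp_pos: [0.4752, 0.2407, 0.1539]
orientation: [-0.263, -3.13, 0.001]
contact_force: [0.8, -0.5, 0.6]
grip_width: -0.0005
gripper_force: 0.4
```

```bash
python3 - <<'E'
from h import *
rows([[-.133,0,.145],[-.135,0,.1275]])
E
```

```text
4.0 [0.47524889 0.24070611 0.15386162] [ 0.8 -0.5  0.6]
[-0.133, 0, 0.145] [0.021, -0.002, 0.035, -0.0, -0.0, 0.0]
[-0.135, 0, 0.1275] [0.029, -0.002, 0.105, -0.0, -0.0, 0.0]
```

Call:
{"fn": "apply_moves", "kwargs": {
  "rows": [
    [0.015, 0, 0.035, 0, 0, 0],
    [0.02, 0, 0.06, 0, 0, 0],
    [0.02, 0, 0.085, 0, 0, 0],
    [0.02, 0, 0.1, 0, 0, 0],
    [0.02, 0, 0.108, 0, 0, 0]
  ]
}}

```text
clock: 4.62
tcp_pos: [0.4712, 0.2416, 0.1278]
orientation: [-0.264, -3.13, -0.0]
contact_force: [-0.2, -0.3, 1.0]
grip_width: 0.0002
gripper_force: 0.3
```

```bash
python3 - <<'E'
from h import *
rows([[-.133,0,.1275]])
f=r.grab_frame("side");g=r.grab_frame("wrist")
cv2.imwrite("pics/e.png",cv2.hconcat([cv2.resize(f["pixels"][80:230,120:320,::-1],(400,300)),cv2.resize(g["pixels"][...,::-1],(400,300))]))
E
```

```text
4.625 [0.47115305 0.24155645 0.12777271] [-0.2 -0.3  1. ]
[-0.133, 0, 0.1275] [0.004, -0.003, 0.001, 0.0, -0.0, 0.0]
```

View pics/e.png

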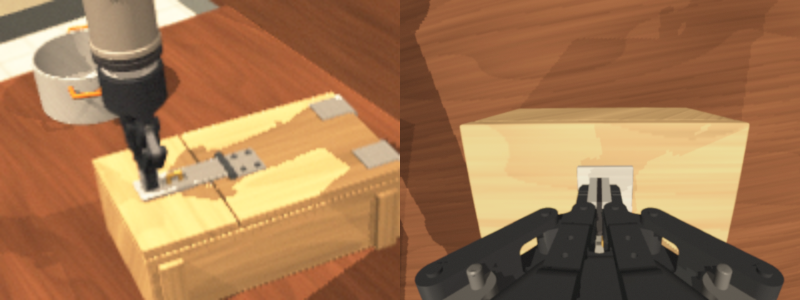

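The strap is nearly flat, with the staple showing through its slot (side crop about (175,175)). Contact force is still low, so I'll press a little further until it bottoms out.

Call:
{"fn": "apply_moves", "kwargs": {
  "rows": [
    [0, 0, 0.006, 0, 0, 0],
    [0, 0, 0.012, 0, 0, 0],
    [0, 0, 0.016, 0, 0, 0],
    [0, 0, 0.016, 0, 0, 0]
  ]
}}

```text
clock: 5.22
tcp_pos: [0.4714, 0.2417, 0.1269]
orientation: [0.264, 3.13, 0.002]
contact_force: [-8.5, -4.6, 28.4]
grip_width: 0.0004
gripper_force: 14.3
```

It has bottomed out at 28 N. Lifting away.

Call:
{"fn": "apply_moves", "kwargs": {
  "rows": [
    [0, 0, -0.04, 0, 0, 0],
    [0, 0, -0.15, 0, 0, 0],
    [0, 0, -0.35, 0, 0, 0],
    [0, 0, -0.55, 0, 0, 0],
    [0, 0, -0.6, 0, 0, 0]
  ]
}}

```text
clock: 5.85
tcp_pos: [0.4727, 0.2424, 0.2776]
orientation: [0.263, 3.126, 0.006]
contact_force: [0.6, 0.9, -0.4]
grip_width: -0.0
gripper_force: 0.0
```

```bash
python3 - <<'E'
from h import *
o=r.get_obs();print(o["clock"],o["tcp_pos"],o["contact_force"])
p=np.load("p.npy");p[3]=0
f=r.grab_frame("side");g=r.grab_frame("wrist")
for q in(f,g):print([(np.round(k["point"],1),round(k["conf"],2)) for k in r.landmark_of(q,"hasp_end")][:2],proj(q,hasp(p,.105)))
cv2.imwrite("pics/g.png",cv2.hconcat([cv2.resize(f["pixels"][110:335,100:400,::-1],(400,300)),cv2.resize(g["pixels"][...,::-1],(400,300))]))
E
```

```text
5.85 [0.47268834 0.24237705 0.27756582] [ 0.59291226  0.85863438 -0.43230041]
[(array([194.9, 173.7]), 0.95)] [[194.07999633 174.37122367]]
[(array([278.2, 193.3]), 0.88)] [[275.95397759 190.44229502]]
```

View pics/g.png

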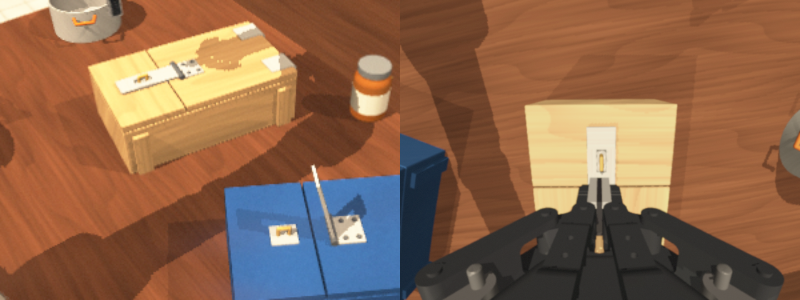

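The strap lies flat with the staple through its slot at about (142,78) in the left half. The blue hasp is still standing, and the arm is clear of everything. Handing in.

```bash
python3 -c "
from bench import r
print(r.hand_in())"
```

```text
the job is handed in; nothing more can be done
None
```

The pale crate's hasp lies flat over its staple and the arm is clear of it; I left the blue crate's hasp standing, and the job is handed in (no verdict was returned).

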